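Unstack the coffee things and set out the coffee corner

ROBOT

A 6-joint arm with a two-finger parallel gripper is mounted at the origin on the work surface. World frame = base frame: x ahead of the robot, y to its left, z up, the work surface at z = 0. Lengths are in m, angles in degrees, forces in N, time in s.
With the tool pointing down it reaches from about 0.4 to 0.825 m from the base axis. Payload 7 kg.
Tool frame: the origin (TCP) lies on the centre line of the jaws, within the pads' length; the fingertips stand 14 mm ahead of it and the grasp point (between the pads) lies 5 mm behind it; z points along the fingers, y is the line along which they close (so a half turn about z gives the same grasp; the last joint's range is limited). The gripper opens to 88 mm and grips with 3 to 60 N. Pads are 19 mm wide; open, the fingers measure 130 mm over their backs; the gripper's body (78 mm by 193 mm) begins 47 mm behind the grasp point.
Start: joints at [83.944, 20.546, 0.682, 0, -70.136, -16.507], TCP at [0.259, 0.623, 0.241] pointing down, gripper open.
Joint ranges: [-176.03, 176.03], [-82.01, 121.73], [-58.28, 71.71], [-173.87, 95.51], [-174.79, -0.11], [-173.66, 173.66]. Speed limits (degrees/s): [136.94, 136.94, 172.46, 180, 180, 180].

INTERFACE

Orientations are given as [roll, pitch, yaw] about the fixed x, y, z axes, in that order (R = Rz(yaw) Ry(pitch) Rx(roll)).
In Python, from plant import r gives the robot as it stands.
- The arm moves only by the tool send_rows, never from a script. Its argument "steps" is a list of rows, each an object with "dp": the shift along the tool's x, y, z in mm, a list of three; "roll": the turn about the tool's z in rad; "jaw": the opening in per cent of the stroke, from 0 (shut) to 100 (fully open). In form: [{"dp": [tx, ty, tz], "roll": roll, "jaw": jaw}, ...]. A call has 1 to 5 rows; each row is the pose to reach, as a shift and turn from the pose commanded when the call began, along the tool's axes at that moment; what a row does not reach only later rows make up. A row lasts 1/8 s, in which the tool goes at most 62.5 mm and 10.7 degrees, less where a joint would pass 70% of its speed; a pose out of reach is approached as far as the arm can. A call with a gripper value outside its range is refused whole. The fingers move at their own pace and stop on an object; "newtons" is the grip in N (left out, the last holds). Time passes only in rows, so rows that repeat a pose let the fingers close. It gives the time, the measured TCP pose, the force, the opening and the grip force at its end, in the units of the state.
- r.get_state(): the state, without advancing time (a new reading comes with each control period).
- r.capture(name): name is "side" or "top"; returns a dict with "image" (384x512x3 uint8, blue, green, red), "K" (3x3 intrinsics, pixels), "rvec" (rotation vector, rad) and "tvec" (3), from world to camera coordinates, as OpenCV has them. Camera axes: x right, y down, z forward; pixel columns grow to the right and rows downward; lengths in m; the calibration is good to about 2 mm. A picture is of the moment at which its call begins. There is no depth.
- r.close_job(): hands the job in; it is judged then, once.
The state is a dict: "time_s": time; "joints": joint angles; "qd": joint speeds; "joint_torque": joint torques, N m; "tcp_pos": TCP position; "eef_rot": TCP orientation; "contact_force": force on the tool from outside, world axes, zero at the start; "moment": the same for the moment, N m; "gripper_width": finger opening in m; "gripper_force": force on a finger pad.
Only numpy, scipy, OpenCV 4.12 (cv2) and the standard library are available. Lean on these libraries where they do the work, as an engineer would, in place of code of your own. Each camera call takes 0.05 s, during which the arm holds its last target. There are 200 camera calls.

TASK

Set out the coffee corner on the worktop: take the steel coffee pot out of the wooden tray and stand it on the round cork trivet, and take the stack apart: stand the yellow cocoa shaker on the green tile, the blue sugar pot in the white saucer and the red coffee tin in the wooden tray. Stand each one upright in the middle of its place, let go of it, never tip any of the four over, and leave the white mug and the amber jar where they are.

Things in the scene. Friction and masses are not known exactly. Their poses are not given: they have to be found in the camera images.
- coffee_tin: square red tin with paper labels on its sides, 60 x 60 mm, 75 mm tall, about 0.25 kg, flat top; loose; bottom of the stack. Origin: centre of its underside; x and y square to its sides, z up.
- sugar_pot: blue round pot with a white band and a flat top, diameter 56 mm, 50 mm tall, about 0.26 kg; loose; stands on the coffee tin. Origin: centre of its underside; z up.
- shaker: yellow round cocoa shaker with a steel band and a flat top with small dark holes, diameter 40 mm, 50 mm tall, about 0.1 kg; loose; stands on the sugar pot at the top of the stack. Origin: centre of its underside; z up.
- coffee_pot: small open steel coffee pot, outer diameter 60 mm, 55 mm tall, wall 3 mm, about 0.22 kg, with a black bar handle sticking out level along its own +x, 47 to 50 mm above its underside and ending 88 mm from the pot's axis, 12 mm thick; loose; at the start it stands in the wooden tray, its handle pointing roughly away from the robot. Origin: centre of its underside; z up.
- tray: square wooden tray, 114 x 114 mm outside, 104 x 104 mm inside, rim 18 mm high, its inner floor 5 mm above its origin; fixed. Place of the coffee tin; the coffee pot stands in it at the start. Origin: centre of its underside; x and y square to its sides, z up.
- saucer: white round ceramic saucer, 112 mm across the rim, 14 mm high, flat inner floor about 90 mm across, 6 mm above its origin; fixed. Place of the sugar pot. Origin: centre of its underside; z up.
- trivet: round flat cork trivet, diameter 110 mm, 10 mm thick; fixed. Place of the coffee pot. Origin: centre of its underside; z up.
- tile: flat square green tile, 92 x 92 mm, 8 mm thick; fixed. Place of the cocoa shaker. Origin: centre of its underside; x and y square to its sides, z up.
- mug: white mug, diameter 74 mm, 85 mm tall, handle along its own +y (away from the robot); loose bystander, to be left alone. Origin: centre of its underside.
- jar: small amber glass jar with a white cap, diameter 44 mm, 70 mm tall; loose bystander, to be left alone. Origin: centre of its underside.
Not all that is in view belongs to the job. Leave any turquoise look-alike of the coffee_tin alone.

How it is judged (in metres and radians):
At the end, for the whole second after the job is handed in: Coffee pot on trivet, shaker on tile, sugar pot in saucer, coffee tin in tray: each within 15 mm of the middle of its place, resting on it (within 4 mm), upright within 0.1 rad, at rest; mug and jar within 30 mm of where they stood, upright within 0.2 rad (horizontal distance between coffee_pot and trivet below 0.015 m and z of coffee_pot in the frame of trivet between 0.006 and 0.014 m and angle between each of coffee_pot, shaker, sugar_pot, coffee_tin's own z axis and vertical below 0.1 rad and linear speed of each of coffee_pot, shaker, sugar_pot, coffee_tin below 0.02 m/s and horizontal distance between shaker and tile below 0.015 m and z of shaker in the frame of tile between 0.004 and 0.012 m and horizontal distance between sugar_pot and saucer below 0.015 m and z of sugar_pot in the frame of saucer between 0.002 and 0.01 m and horizontal distance between coffee_tin and tray below 0.015 m and z of coffee_tin in the frame of tray between 0.001 and 0.009 m and distance of each of mug, jar from where it was at the start of the episode below 0.03 m and angle between each of mug, jar's own z axis and vertical below 0.2 rad); the robot touches nothing.
It fails at once if the coffee pot, shaker, sugar pot or coffee tin is tipped over (leans more than 0.7 rad) (angle between any of coffee_pot, shaker, sugar_pot, coffee_tin's own z axis and vertical above 0.7 rad).
It fails at once if the mug or the jar is pushed more than 30 mm away or knocked over (distance of any of mug, jar from where it was at the start of the episode above 0.03 m or angle between any of mug, jar's own z axis and vertical above 0.5 rad).
It also fails if it takes over 125 s, if anything falls off the work surface, if the arm or the gripper's body presses on something with over 40 N, if the wrist force passes 120 N, or if a joint passes its speed limit or range.

## Working session

There is one attempt and no reset: what is moved stays moved. The work goes in short steps, Python scripts to look and compute and a tool call to move; the robot and the scene stay as the last step left them, time stands still between calls to the robot, and variables do not carry over. Pictures are saved under pics/ and viewed, at most 14 in all, crops included, and the job is handed in when it is done.

Besides the shell and the picture viewer there is one more tool, called after "Request:" by a JSON object that holds its "fn" and its "kwargs", one argument or row to a line. send_rows: Moves the arm, as the interface text tells. Its arguments: {"type":"object","properties":{"steps":{"type":"array","items":{"type":"object","properties":{"dp":{"type":"array","items":{"type":"number"}},"roll":{"type":"number"},"jaw":{"type":"number"}}}},"newtons":{"type":"number"}},"required":["steps"]}

```bash
mkdir -p pics
python3 - <<'E'
from plant import r
import cv2,numpy as np
print(r.get_state())
for n in("side","top"):
    c=r.capture(n);cv2.imwrite(f"pics/{n}0.png",c["image"]);R=cv2.Rodrigues(np.array(c["rvec"]))[0];print(n,c["K"],-R.T@np.array(c["tvec"]).ravel(),R)
E
```

```text
{'time_s': 0.0, 'joints': array([ 8.39458773e+01,  2.05917035e+01,  6.33268971e-01, -2.04692357e-02,
       -7.01345337e+01, -1.65052305e+01]), 'qd': array([ 0.02171668, -0.00339237,  0.06173975, -0.01836173,  0.04289331,
       -0.14831646]), 'joint_torque': array([-1.16601212e-03, -5.82713556e+01,  2.93051666e+01,  6.99746400e+00,
        6.97832205e-03, -1.57311024e-04]), 'tcp_pos': array([0.25881773, 0.6229059 , 0.2396147 ]), 'eef_rot': array([ 1.79905395e+02, -7.96579005e-03, -2.25663180e+01]), 'contact_force': array([-0.26594319, -0.26388958,  0.11619843]), 'moment': array([ 0.00313753, -0.04347206,  0.02522464]), 'gripper_force': 0.0, 'gripper_width': 0.08758020728932257}
side [[370.59057929   0.         261.0171178 ]
 [  0.         370.59057929 190.46669654]
 [  0.           0.           1.        ]] [-0.00839819  0.55872073  0.58157346] [[-0.69476792 -0.71913004 -0.01222823]
 [-0.36402075  0.36625042 -0.85635829]
 [ 0.62031156 -0.59051894 -0.5162373 ]]
top [[458.76833274   0.         252.26722823]
 [  0.         458.76833274 188.44496264]
 [  0.           0.           1.        ]] [0.46554354 0.01652646 1.35479703] [[-0.00491994 -0.99996134  0.00728774]
 [-0.99511289  0.00417709 -0.09865544]
 [ 0.09862118 -0.0077375  -0.99509497]]
```

View pics/side0.png

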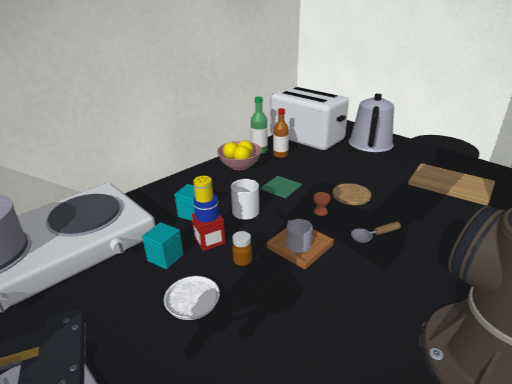

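View pics/top0.png

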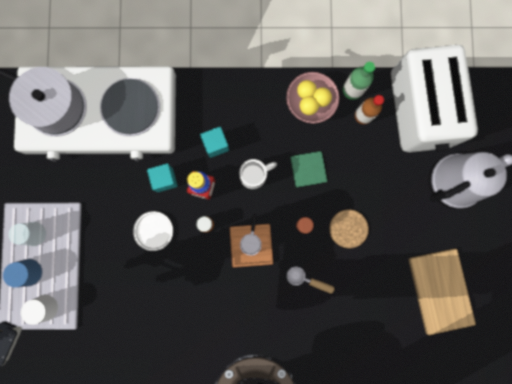

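The side view shows the stack at (205,210), pot in tray at (300,240), saucer (192,297), tile (282,187), trivet (352,194), mug (245,198) and jar (242,249). In the top view: stack (200,183), tray and pot (251,244), trivet (349,229), tile (309,169), saucer (154,231), mug (253,174), jar (204,224).

Possible confusions:
- **Tin:** turquoise boxes at top (162,178) and (214,141); the red one at (202,187) is the tin.
- **Shaker:** lemons at (310,97); the yellow on top of the stack at (195,180) is the shaker.
- **Sugar pot:** blue cup at (20,273) in the rack; the blue in the stack is the sugar pot.
- **Coffee pot:** kettle (470,180), hob pot (45,100) and ladle (296,276); the steel pot in the tray (251,244) is the coffee pot.
- **Tray and trivet:** cutting board (442,290) for the tray, and the egg cup (305,225) beside the trivet.

```bash
cat > h.py <<'E'
from plant import r
import cv2,numpy as np
class Cam:
    def __init__(s,n):
        c=r.capture(n);s.im=c["image"];s.K=np.array(c["K"]);s.R=cv2.Rodrigues(np.array(c["rvec"]))[0];s.t=np.array(c["tvec"]).ravel();s.C=-s.R.T@s.t
    def plane(s,p,z):
        d=s.R.T@np.linalg.inv(s.K)@np.array([p[0],p[1],1.]);return s.C+d*(z-s.C[2])/d[2]
    def proj(s,P):
        q=s.K@(s.R@np.asarray(P,float)+s.t);return q[:2]/q[2]
    def blob(s,lo,hi,box):
        x0,y0,x1,y1=box;h=cv2.cvtColor(s.im,cv2.COLOR_BGR2HSV)[y0:y1,x0:x1]
        m=cv2.inRange(h,np.array(lo),np.array(hi));cs=cv2.findContours(m,cv2.RETR_EXTERNAL,cv2.CHAIN_APPROX_NONE,offset=(x0,y0))[0]
        return max(cs,key=cv2.contourArea)
    def rect(s,c,z):
        P=np.array([s.plane(p[0],z)[:2] for p in c],np.float32)*1000
        return cv2.minAreaRect(P),cv2.contourArea(P),cv2.minEnclosingCircle(P)
def crop(im,b,k,n):
    cv2.imwrite(n,cv2.resize(im[b[1]:b[3],b[0]:b[2]],None,fx=k,fy=k,interpolation=cv2.INTER_CUBIC))
E
python3 - <<'E'
from h import *
T=Cam("top");S=Cam("side")
def show(n,c,z,cam=T): print(n,*cam.rect(c,z))
B=lambda *a,cam=T:cam.blob(*a)
show("tile",B((50,60,30),(85,255,255),(285,145,335,195)),.008)
show("trivet",B((5,60,50),(25,255,255),(322,200,380,255)),.010)
show("tray",B((3,100,50),(25,255,255),(222,215,282,275)),.018)
show("saucer",B((0,0,90),(180,70,255),(125,205,180,258)),.014)
show("mug",B((0,0,110),(180,70,255),(235,155,270,195)),.085)
show("jar",B((0,0,110),(180,70,255),(190,212,216,236)),.070)
show("shaker",B((20,100,80),(35,255,255),(180,165,215,205)),.175+.008)
show("pot",B((0,0,60),(180,70,255),(235,228,268,262)),.055+.005)
for n,a,z in(("shakerS",((20,100,80),(35,255,255),(185,165,225,215)),.150),("tileS",((50,60,30),(85,255,255),(255,170,305,200)),.008),("trivetS",((5,60,50),(25,255,255),(328,180,375,207)),.01),("saucerS",((0,0,90),(180,70,255),(155,270,225,325)),.014),("trayS",((3,100,50),(25,255,255),(262,222,338,266)),.018)):
    show(n,S.blob(*a),z,S)
a=cv2.resize(T.im[140:275,140:380],None,fx=3.3,fy=3.3,interpolation=2)
cv2.imwrite("pics/t1.png",a[:600,:800]); crop(S.im,(140,165,380,325),3.3,"pics/s1.png")
E
```

```text
tile ((657.2276000976562, -160.62461853027344), (99.5981216430664, 100.82820129394531), 9.037047386169434) 9379.991218787618 ((656.4833984375, -161.1356201171875), 65.80901336669922)
trivet ((480.1518859863281, -274.90594482421875), (114.78787231445312, 113.66098022460938), 89.70545196533203) 10440.33683927101 ((480.2781677246094, -274.7097473144531), 59.33693313598633)
tray ((433.5137634277344, 11.16958999633789), (120.51014709472656, 121.63336944580078), 4.086414813995361) 10001.010358799253 ((433.8228759765625, 10.8284912109375), 82.01115417480469)
saucer ((477.06622314453125, 296.6060791015625), (113.68132019042969, 112.8734359741211), 89.73892974853516) 10323.866300528636 ((476.7085876464844, 295.9765930175781), 58.988101959228516)
mug ((633.070556640625, 4.640499114990234), (78.19477844238281, 83.73025512695312), 72.49284362792969) 5002.6189266391375 ((633.7302856445312, -3.4165892601013184), 47.083221435546875)
jar ((495.16204833984375, 143.09681701660156), (41.93411636352539, 41.756832122802734), 89.73460388183594) 1370.0177004355937 ((494.2615051269531, 142.2581024169922), 2
[... 624 characters left out ...]
16895294189453, 102.55821228027344), 9.93670654296875) 9360.795883521438 ((656.2232666015625, -155.2832489013672), 67.07917785644531)
trivetS ((479.2702941894531, -272.55377197265625), (113.41606903076172, 117.90818786621094), 44.770294189453125) 10540.529648402473 ((480.4374084472656, -270.5008544921875), 62.150062561035156)
saucerS ((476.34075927734375, 296.1646423339844), (111.8497085571289, 113.78092193603516), 45.26372146606445) 9904.297835659469 ((476.1893615722656, 295.972412109375), 58.79594421386719)
trayS ((430.0804443359375, 16.626663208007812), (125.85714721679688, 131.4597625732422), 3.958237886428833) 8879.746966299854 ((428.2004699707031, 16.05443000793457), 80.92364501953125)
```

View pics/t1.png

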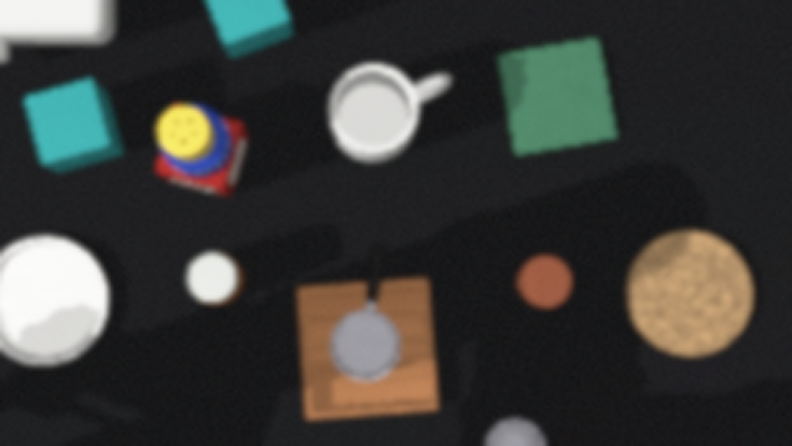

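View pics/s1.png

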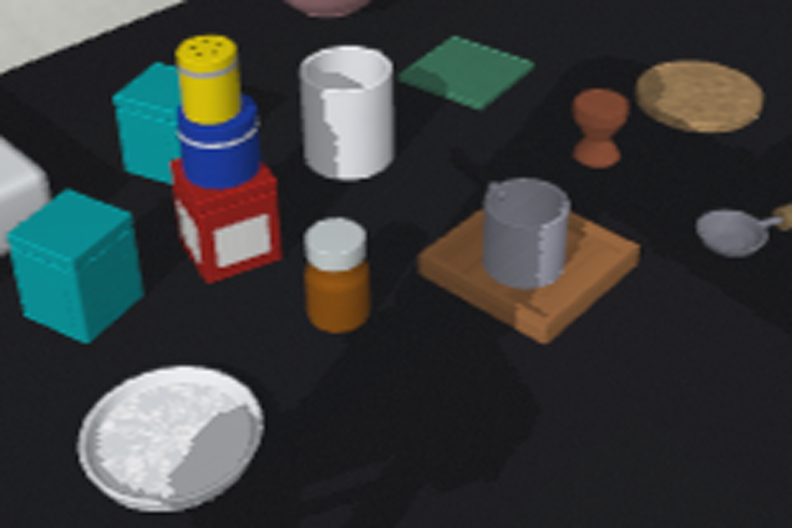

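The crops confirm the choice: yellow shaker, blue pot and red tin form one stack (top crop 185,130 to 200,165). The pot stands in the tray at (366,342) with its handle up toward (374,265), which is +x. Next I measure the neighbours and write a move converter.

```bash
cat >> h.py <<'E'
def go(x,y,z,yaw=None):
    "mm and deg target -> dp, roll from the present pose"
    s=r.get_state();p=np.array(s["tcp_pos"])*1000;w=np.radians(s["eef_rot"][2]);c,n=np.cos(w),np.sin(w)
    d=np.array([x,y,z])-p
    tr=0 if yaw is None else (np.degrees(w)-yaw+90)%180-90
    print("dp",np.round([c*d[0]+n*d[1],n*d[0]-c*d[1],-d[2]]),"roll %.3f"%np.radians(tr),"| p",p.round(1),"yaw %.1f"%np.degrees(w),"w %.4f f %.1f j6 %.0f"%(s["gripper_width"],s["gripper_force"],s["joints"][5]),"F",s["contact_force"].round(1))
E
python3 - <<'E'
from h import *
T=Cam("top");S=Cam("side")
for n,b,z in(("turq1",(140,160,180,200),.075),("turq2",(198,125,232,160),.075)):
    print(n,T.rect(T.blob((80,80,120),(100,255,255),b),z)[0])
print("egg",T.rect(T.blob((0,80,60),(14,255,255),(292,212,318,238)),.045)[0])
print("shk",T.rect(T.blob((20,100,80),(35,255,255),(180,165,215,205)),.175)[0])
print("blue",T.rect(T.blob((105,100,40),(130,255,255),(180,165,220,205)),.125)[0])
c=cv2.approxPolyDP(T.blob((0,100,40),(8,255,255),(180,165,220,205)),2,True)[:,0]
print("red top",[(tuple(map(int,p)),T.plane(p,.075)[:2].round(3).tolist()) for p in c])
c=cv2.approxPolyDP(S.blob((0,100,40),(8,255,255),(185,200,230,255)),2,True)[:,0]
print("red side",[(tuple(map(int,p)),S.plane(p,.075)[:2].round(3).tolist(),S.plane(p,0)[:2].round(3).tolist()) for p in c])
for p in((487,184),(525,180),(527,228),(569,205)): print(p,S.plane((140+p[0]/3.3,165+p[1]/3.3),.06)[:2].round(3))
go(436,12,200,0)
E
```

```text
turq1 ((626.9802856445312, 265.54766845703125), (61.651668548583984, 61.37881088256836), 15.887445449829102)
turq2 ((730.5595703125, 115.32427215576172), (61.974342346191406, 60.825035095214844), 21.144012451171875)
egg ((490.1158752441406, -141.988037109375), (48.6390380859375, 45.4506950378418), 89.71887969970703)
shk ((607.6333618164062, 155.41017150878906), (41.78840255737305, 41.38418197631836), 0.3247424066066742)
blue ((603.4618530273438, 141.634765625), (38.179908752441406, 57.178749084472656), 65.26632690429688)
red top [((210, 197), [0.569, 0.125]), ((209, 191), [0.586, 0.128]), ((198, 195), [0.575, 0.158]), ((206, 199), [0.563, 0.136])]
red side [((192, 214), [0.639, 0.172], [0.735, 0.115]), ((192, 226), [0.599, 0.201], [0.689, 0.147]), ((194, 225), [0.599, 0.195], [0.689, 0.141]), ((200, 234), [0.562, 0.205], [0.646, 0.153]), ((199, 245), [0.532, 0.229], [0.612, 0.181]), ((202, 250), [0.514, 0.235], [0.592, 0.187]), ((224, 243), [0.5, 0.187], [0.575, 0.132]), ((223, 219), [0.57, 0.133], [0.656, 0.07]), ((220, 215), [0.588, 0.127], [0.676, 0.064]), ((212, 222), [0.579, 0.158], [0.666, 0.099]), ((201, 223), [0.594, 0.179], [0.683, 0.123])]
(487, 184) [0.472 0.015]
(525, 180) [ 0.456 -0.008]
(527, 228) [0.418 0.034]
(569, 205) [ 0.414 -0.007]
dp [398. 496.  40.] roll -0.394 | p [258.9 623.2 240.2] yaw -22.6 w 0.0876 f 0.0 j6 -17 F [ 0.3 -0.2  0.1]
```

Request:
{"fn": "send_rows", "kwargs": {
  "steps": [
    {"dp":[200,248,0],"roll":-0.394,"jaw":100},
    {"dp":[200,248,0],"roll":-0.394,"jaw":100},
    {"dp":[200,248,0],"roll":-0.394,"jaw":100},
    {"dp":[200,248,0],"roll":-0.394,"jaw":100},
    {"dp":[200,248,0],"roll":-0.394,"jaw":100}
  ]
}}

```text
time_s: 0.92
tcp_pos: [0.347, 0.3215, 0.2408]
eef_rot: [-180.0, -0.0, 0.0]
contact_force: [1.1, 1.4, 0.1]
gripper_width: 0.0878
gripper_force: 0.0
```

```bash
python3 -c "
from h import *
go(437,13,150,0)"
```

```text
dp [ 90. 309.  91.] roll 0.001 | p [347.  321.5 240.8] yaw 0.0 w 0.0878 f 0.0 j6 23 F [1.1 1.4 0.1]
```

Request:
{"fn": "send_rows", "kwargs": {
  "steps": [
    {"dp":[90,309,60],"roll":0,"jaw":100},
    {"dp":[90,309,60],"roll":0,"jaw":100},
    {"dp":[90,309,60],"roll":0,"jaw":100},
    {"dp":[90,309,60],"roll":0,"jaw":100},
    {"dp":[90,309,60],"roll":0,"jaw":100}
  ]
}}

```text
time_s: 1.55
tcp_pos: [0.4332, 0.0267, 0.1835]
eef_rot: [-180.0, -0.1, 0.1]
contact_force: [1.1, 0.4, 0.8]
gripper_width: 0.0875
gripper_force: 0.0
```

```bash
python3 -c "
from h import *
go(437,13,42,0)
crop(Cam('side').im,(200,100,400,280),3,'pics/s2.png')"
```

```text
dp [  4.  14. 142.] roll 0.001 | p [433.2  26.7 183.5] yaw 0.1 w 0.0875 f 0.0 j6 60 F [1.1 0.4 0.8]
```

View pics/s2.png

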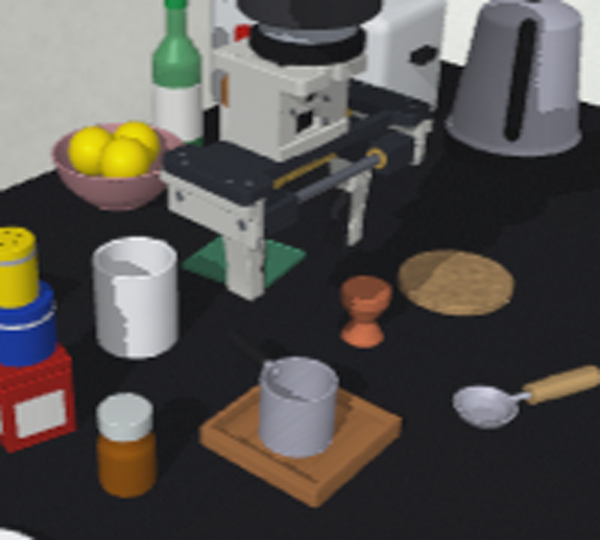

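The crop shows the open gripper above the pot (298,405). The tray, jar and egg cup are clear of the fingers. Going down.

Request:
{"fn": "send_rows", "kwargs": {
  "steps": [
    {"dp":[4,14,0],"jaw":100},
    {"dp":[4,14,60],"jaw":100},
    {"dp":[4,14,95],"jaw":100},
    {"dp":[4,14,95],"jaw":100}
  ]
}}

```text
invalid input
```

```bash
python3 -c "
from h import *
go(437,13,42,0)"
```

```text
dp [  4.   8. 140.] roll -0.004 | p [432.7  20.9 181.7] yaw -0.2 w 0.0871 f 0.0 j6 61 F [ 0.5 -2.8 -1.1]
```

Request:
{"fn": "send_rows", "kwargs": {
  "steps": [
    {"dp":[4,8,0],"roll":0,"jaw":100},
    {"dp":[4,8,60],"roll":0,"jaw":100},
    {"dp":[4,8,95],"roll":0,"jaw":100},
    {"dp":[4,8,95],"roll":0,"jaw":100}
  ]
}}

```text
time_s: 2.1
tcp_pos: [0.4355, 0.0209, 0.0868]
eef_rot: [179.9, 0.2, 0.1]
contact_force: [-0.6, 0.9, -0.7]
gripper_width: 0.0875
gripper_force: 0.0
```

```bash
python3 -c "
from h import *
go(437,13,42,0)"
```

```text
dp [ 2.  8. 45.] roll 0.002 | p [435.5  20.9  86.8] yaw 0.1 w 0.0875 f 0.0 j6 61 F [-0.6  0.9 -0.7]
```

Request:
{"fn": "send_rows", "kwargs": {
  "steps": [
    {"dp":[2,8,0],"roll":0,"jaw":100},
    {"dp":[2,8,20],"roll":0,"jaw":100},
    {"dp":[2,8,45],"roll":0,"jaw":100},
    {"dp":[2,8,45],"roll":0,"jaw":100},
    {"dp":[2,8,45],"roll":0,"jaw":100}
  ]
}}

```text
time_s: 2.72
tcp_pos: [0.44, 0.013, 0.0449]
eef_rot: [-180.0, -0.1, 0.0]
contact_force: [0.4, 0.8, 0.8]
gripper_width: 0.0875
gripper_force: 0.0
```

Request:
{"fn": "send_rows", "kwargs": {
  "steps": [
    {"dp":[0,0,0],"roll":0,"jaw":60},
    {"dp":[0,0,0],"roll":0,"jaw":50},
    {"dp":[0,0,0],"roll":0,"jaw":40},
    {"dp":[0,0,0],"roll":0,"jaw":40},
    {"dp":[0,0,0],"roll":0,"jaw":40}
  ],
  "newtons": 30
}}

```text
time_s: 3.35
tcp_pos: [0.4389, 0.0124, 0.0436]
eef_rot: [180.0, -0.0, 0.0]
contact_force: [-1.8, 0.5, 5.9]
gripper_width: 0.0596
gripper_force: 30.0
```

```bash
python3 -c "
from h import *
go(437,13,42,0)"
```

```text
dp [-2. -1.  2.] roll 0.000 | p [438.9  12.4  43.6] yaw 0.0 w 0.0596 f 30.0 j6 62 F [-1.8  0.5  5.9]
```

Request:
{"fn": "send_rows", "kwargs": {
  "steps": [
    {"dp":[0,0,-30],"roll":0,"jaw":40},
    {"dp":[0,0,-70],"roll":0,"jaw":40},
    {"dp":[0,0,-100],"roll":0,"jaw":40},
    {"dp":[0,0,-100],"roll":0,"jaw":40}
  ]
}}

```text
time_s: 3.85
tcp_pos: [0.4399, 0.013, 0.1451]
eef_rot: [-179.9, -0.2, 0.0]
contact_force: [-0.7, -0.3, -3.5]
gripper_width: 0.0599
gripper_force: 30.0
```

Request:
{"fn": "send_rows", "kwargs": {
  "steps": [
    {"dp":[7,45,0],"roll":0,"jaw":40},
    {"dp":[14,100,0],"roll":0,"jaw":40},
    {"dp":[22,155,0],"roll":0,"jaw":40},
    {"dp":[30,205,0],"roll":0,"jaw":40},
    {"dp":[36,240,0],"roll":0,"jaw":40}
  ]
}}

```text
time_s: 4.47
tcp_pos: [0.4739, -0.2294, 0.1414]
eef_rot: [-180.0, 0.2, -0.1]
contact_force: [1.0, -0.2, -1.9]
gripper_width: 0.0599
gripper_force: 30.0
```

```bash
python3 -c "
from h import *
go(481,-274,50,0)
crop(Cam('side').im,(250,80,450,260),3,'pics/s3.png')"
```

```text
dp [ 7. 45. 91.] roll -0.001 | p [ 473.9 -229.4  141.4] yaw -0.1 w 0.0599 f 30.0 j6 94 F [ 1.  -0.2 -1.9]
```

View pics/s3.png

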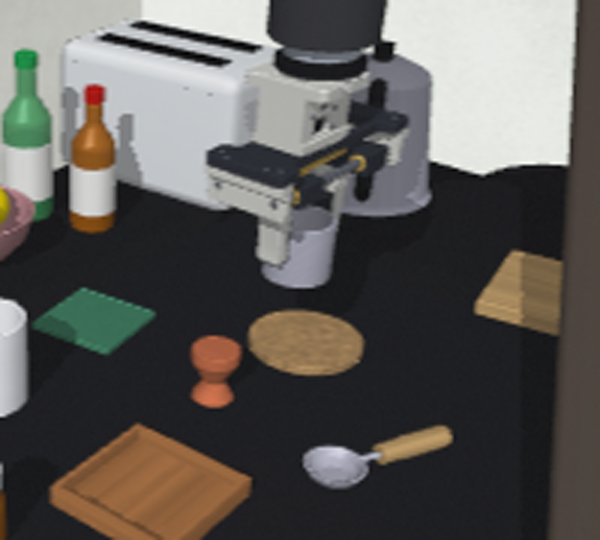

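The pot hangs upright in the jaws (298,255) above the trivet (305,342), and the tray (150,485) is empty. Lowering it.

Request:
{"fn": "send_rows", "kwargs": {
  "steps": [
    {"dp":[7,45,0],"roll":0,"jaw":40},
    {"dp":[7,45,0],"roll":0,"jaw":40},
    {"dp":[7,45,40],"roll":0,"jaw":40},
    {"dp":[7,45,70],"roll":0,"jaw":40},
    {"dp":[7,45,70],"roll":0,"jaw":40}
  ]
}}

```text
time_s: 5.15
tcp_pos: [0.4792, -0.2715, 0.0702]
eef_rot: [-179.9, 0.4, -0.0]
contact_force: [0.7, -0.2, -2.0]
gripper_width: 0.06
gripper_force: 30.0
```

```bash
python3 -c "
from h import *
go(481,-274,49,0)"
```

```text
dp [ 2.  2. 21.] roll -0.000 | p [ 479.2 -271.5   70.2] yaw -0.0 w 0.0600 f 30.0 j6 99 F [ 0.7 -0.2 -2. ]
```

Request:
{"fn": "send_rows", "kwargs": {
  "steps": [
    {"dp":[2,2,12],"roll":0,"jaw":40},
    {"dp":[2,2,18],"roll":0,"jaw":40},
    {"dp":[2,2,20],"roll":0,"jaw":40},
    {"dp":[2,2,21],"roll":0,"jaw":40},
    {"dp":[2,2,21],"roll":0,"jaw":40}
  ]
}}

```text
time_s: 5.78
tcp_pos: [0.4841, -0.2746, 0.0526]
eef_rot: [180.0, -0.0, 0.0]
contact_force: [0.0, 0.4, -3.1]
gripper_width: 0.06
gripper_force: 30.0
```

```bash
python3 -c "
from h import *
go(481,-274,49,0)"
```

```text
dp [-3. -1.  4.] roll 0.000 | p [ 484.1 -274.6   52.6] yaw 0.0 w 0.0600 f 30.0 j6 99 F [ 0.   0.4 -3.1]
```

Request:
{"fn": "send_rows", "kwargs": {
  "steps": [
    {"dp":[-3,0,2],"roll":0,"jaw":40},
    {"dp":[-3,0,4],"roll":0,"jaw":40},
    {"dp":[-3,0,4],"roll":0,"jaw":40}
  ]
}}

```text
time_s: 6.15
tcp_pos: [0.4805, -0.2745, 0.0486]
eef_rot: [180.0, 0.0, 0.0]
contact_force: [-4.2, 2.6, 3.8]
gripper_width: 0.0597
gripper_force: 30.0
```

```bash
python3 -c "
from h import *
go(481,-274,49,0)"
```

```text
dp [ 1. -1. -0.] roll 0.000 | p [ 480.5 -274.5   48.6] yaw 0.0 w 0.0597 f 30.0 j6 99 F [-4.2  2.6  3.8]
```

Request:
{"fn": "send_rows", "kwargs": {
  "steps": [
    {"dp":[0,0,0],"roll":0,"jaw":80},
    {"dp":[0,0,0],"roll":0,"jaw":100},
    {"dp":[0,0,0],"roll":0,"jaw":100},
    {"dp":[0,0,0],"roll":0,"jaw":100}
  ]
}}

```text
time_s: 6.65
tcp_pos: [0.4809, -0.2745, 0.0482]
eef_rot: [180.0, -0.0, 0.0]
contact_force: [0.7, -0.8, -1.4]
gripper_width: 0.0872
gripper_force: 0.0
```

Request:
{"fn": "send_rows", "kwargs": {
  "steps": [
    {"dp":[0,0,-30],"roll":0,"jaw":100},
    {"dp":[0,0,-90],"roll":0,"jaw":100},
    {"dp":[0,0,-150],"roll":0,"jaw":100},
    {"dp":[0,0,-180],"roll":0,"jaw":100},
    {"dp":[0,0,-180],"roll":0,"jaw":100}
  ]
}}

```text
time_s: 7.28
tcp_pos: [0.4822, -0.2749, 0.2314]
eef_rot: [179.9, -0.3, 0.0]
contact_force: [0.7, -0.0, -0.8]
gripper_width: 0.0875
gripper_force: 0.0
```

Run:
```python
from h import *
go(607,155,215,0)
T=Cam('top');S=Cam('side')
# sides of the stack, side view: midlines per colour
for n,lo,hi in(("yel",(20,100,60),(35,255,255)),("blue",(105,100,40),(130,255,255)),("red",(0,100,40),(8,255,255))):
    c=S.blob(lo,hi,(185,165,235,255));print(n,cv2.boundingRect(c))
for P in((.6076,.1554,.175),(.6076,.1554,.125),(.600,.155,.125),(.600,.155,.075)): print(P,S.proj(P).round(1),T.proj(P).round(1))
crop(T.im,(140,140,400,275),3,'pics/t2.png')
```

```text
dp [ 125. -430.   16.] roll 0.000 | p [ 482.2 -274.9  231.4] yaw 0.0 w 0.0875 f 0.0 j6 99 F [ 0.7 -0.  -0.8]
yel (195, 185, 18, 18)
blue (194, 193, 26, 29)
red (192, 213, 34, 38)
(0.6076, 0.1554, 0.175) [201.7 179.9] [195. 179.]
(0.6076, 0.1554, 0.125) [203.7 198.7] [197.2 181.2]
(0.6, 0.155, 0.125) [205.8 199.9] [197.3 184. ]
(0.6, 0.155, 0.075) [207.7 217.7] [199.3 186. ]
```

View pics/t2.png

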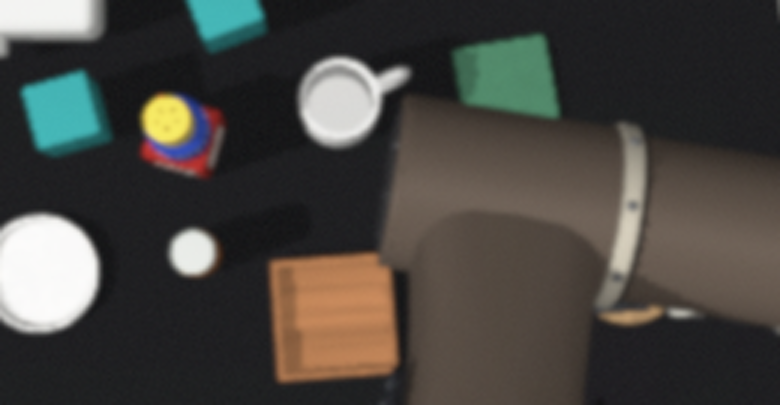

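The tray is now empty (crop 335,318), and the trivet is hidden under the arm. The stack stands untouched, with the shaker top at crop (168,118), i.e. top pixel (196,179).

Request:
{"fn": "send_rows", "kwargs": {
  "steps": [
    {"dp":[16,-55,0],"roll":0,"jaw":100},
    {"dp":[32,-110,0],"roll":0,"jaw":100},
    {"dp":[48,-165,0],"roll":0,"jaw":100},
    {"dp":[64,-220,0],"roll":0,"jaw":100},
    {"dp":[80,-275,0],"roll":0,"jaw":100}
  ]
}}

```text
time_s: 8.0
tcp_pos: [0.5604, 0.0022, 0.2267]
eef_rot: [180.0, 0.1, 0.0]
contact_force: [0.9, -0.8, -0.9]
gripper_width: 0.0879
gripper_force: 0.0
```

Request:
{"fn": "send_rows", "kwargs": {
  "steps": [
    {"dp":[16,-55,0],"roll":0,"jaw":100},
    {"dp":[30,-100,0],"roll":0,"jaw":100},
    {"dp":[44,-145,0],"roll":0,"jaw":100},
    {"dp":[44,-154,0],"roll":0,"jaw":100},
    {"dp":[44,-154,0],"roll":0,"jaw":100}
  ]
}}

```text
time_s: 8.62
tcp_pos: [0.6041, 0.1546, 0.2266]
eef_rot: [179.9, 0.1, 0.1]
contact_force: [-0.0, -0.2, -0.5]
gripper_width: 0.0878
gripper_force: 0.0
```

Run:
```python
from h import *
go(606,154,150,0)
T=Cam('top');S=Cam('side')
p=T.blob((0,0,90),(180,70,255),(325,205,372,252)); print("pot",T.rect(p,.065)[0]); t=T.blob((5,60,50),(25,255,255),(322,200,380,255));print("trivet",T.rect(t,.01)[0])
im=np.vstack([cv2.resize(T.im[190:260,300:400],(500,350)),cv2.resize(S.im[120:195,155:255],(500,375))[:249]])
cv2.imwrite('pics/m3.png',im)
```

```text
dp [ 2.  1. 77.] roll 0.001 | p [604.1 154.6 226.6] yaw 0.1 w 0.0878 f 0.0 j6 58 F [-0.  -0.2 -0.5]
pot ((477.4831237792969, -269.1064453125), (63.73801803588867, 70.9010238647461), 30.311235427856445)
trivet ((480.12469482421875, -274.9090576171875), (114.3445816040039, 113.96467590332031), 88.77155303955078)
```

View pics/m3.png

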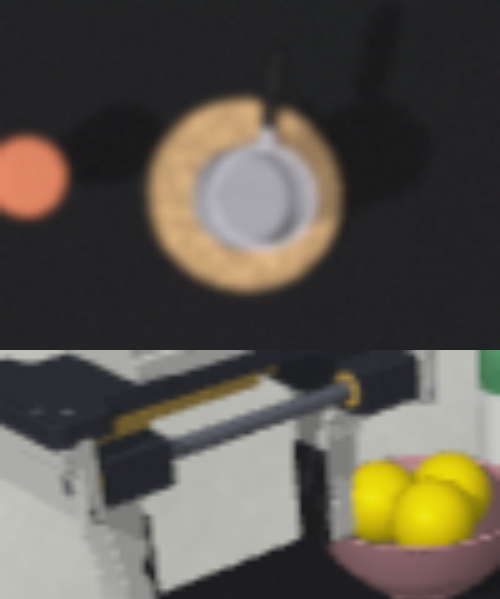

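The pot stands upright on the trivet (257,195), concentric with it at (247,195) once parallax is allowed for. Now the shaker.

Request:
{"fn": "send_rows", "kwargs": {
  "steps": [
    {"dp":[2,1,30],"roll":0,"jaw":100},
    {"dp":[2,1,60],"roll":0,"jaw":100},
    {"dp":[2,1,76],"roll":0,"jaw":100},
    {"dp":[2,1,76],"roll":0,"jaw":100}
  ]
}}

```text
time_s: 9.22
tcp_pos: [0.6063, 0.1524, 0.1515]
eef_rot: [179.9, 0.1, -0.0]
contact_force: [-0.6, -0.0, 0.7]
gripper_width: 0.088
gripper_force: 0.0
```

Run:
```python
from h import *
go(606,154,150,0)
crop(Cam('side').im,(165,120,285,210),5,'pics/s4.png')
```

```text
dp [-0. -2.  2.] roll -0.001 | p [606.3 152.4 151.5] yaw -0.0 w 0.0880 f 0.0 j6 58 F [-0.6 -0.   0.7]
```

View pics/s4.png

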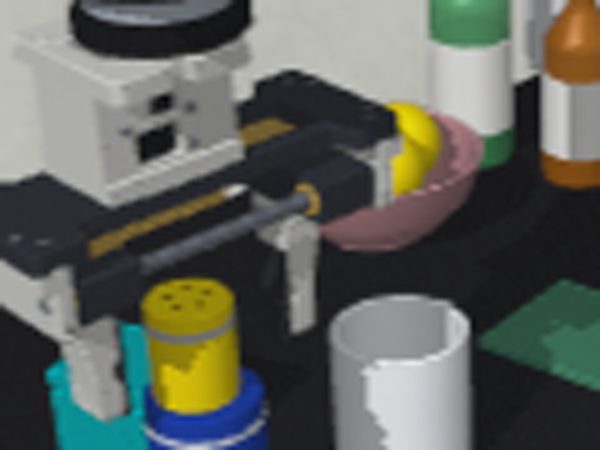

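The shaker (190,345) stands between the fingers, whose tips are at (100,410) and (300,325). Closing.

Request:
{"fn": "send_rows", "kwargs": {
  "steps": [
    {"dp":[0,-2,0],"roll":0,"jaw":70},
    {"dp":[0,-2,0],"roll":0,"jaw":50},
    {"dp":[0,-2,0],"roll":0,"jaw":35},
    {"dp":[0,-2,0],"roll":0,"jaw":30},
    {"dp":[0,-2,0],"roll":0,"jaw":30}
  ],
  "newtons": 15
}}

```text
time_s: 9.9
tcp_pos: [0.6068, 0.1555, 0.1523]
eef_rot: [180.0, -0.0, 0.0]
contact_force: [0.1, -0.1, 0.2]
gripper_width: 0.0432
gripper_force: 0.0
```

Run:
```python
from h import *
go(657,-160,240,0)
```

```text
dp [ 50. 316. -88.] roll 0.000 | p [606.8 155.5 152.3] yaw 0.0 w 0.0432 f 0.0 j6 58 F [ 0.1 -0.1  0.2]
```

Not yet closed; a little more time, then lift.

Request:
{"fn": "send_rows", "kwargs": {
  "steps": [
    {"dp":[0,0,0],"roll":0,"jaw":30},
    {"dp":[0,0,0],"roll":0,"jaw":30},
    {"dp":[0,0,0],"roll":0,"jaw":30}
  ]
}}

```text
time_s: 10.28
tcp_pos: [0.6067, 0.1555, 0.1523]
eef_rot: [180.0, 0.0, 0.0]
contact_force: [-0.6, 0.5, 0.4]
gripper_width: 0.0397
gripper_force: 15.0
```

Request:
{"fn": "send_rows", "kwargs": {
  "steps": [
    {"dp":[0,0,-20],"roll":0,"jaw":30},
    {"dp":[0,0,-50],"roll":0,"jaw":30},
    {"dp":[0,0,-60],"roll":0,"jaw":30},
    {"dp":[0,0,-60],"roll":0,"jaw":30}
  ]
}}

```text
time_s: 10.78
tcp_pos: [0.6068, 0.1557, 0.2124]
eef_rot: [-180.0, -0.0, 0.0]
contact_force: [-1.1, -0.3, -0.9]
gripper_width: 0.0397
gripper_force: 15.0
```

Run:
```python
from h import *
go(657,-160,150,0)
```

```text
dp [ 50. 316.  62.] roll 0.000 | p [606.8 155.7 212.4] yaw 0.0 w 0.0397 f 15.0 j6 58 F [-1.1 -0.3 -0.9]
```

Request:
{"fn": "send_rows", "kwargs": {
  "steps": [
    {"dp":[8,50,0],"roll":0,"jaw":30},
    {"dp":[17,105,0],"roll":0,"jaw":30},
    {"dp":[25,160,0],"roll":0,"jaw":30},
    {"dp":[34,215,0],"roll":0,"jaw":30},
    {"dp":[42,265,0],"roll":0,"jaw":30}
  ]
}}

```text
time_s: 11.4
tcp_pos: [0.6482, -0.1113, 0.2104]
eef_rot: [-180.0, 0.1, -0.0]
contact_force: [0.4, -0.2, -1.1]
gripper_width: 0.0398
gripper_force: 15.0
```

Request:
{"fn": "send_rows", "kwargs": {
  "steps": [
    {"dp":[8,40,0],"roll":0,"jaw":30},
    {"dp":[8,51,40],"roll":0,"jaw":30},
    {"dp":[8,51,90],"roll":0,"jaw":30},
    {"dp":[8,51,130],"roll":0,"jaw":30},
    {"dp":[8,51,140],"roll":0,"jaw":30}
  ]
}}

```text
time_s: 12.02
tcp_pos: [0.6539, -0.1605, 0.0678]
eef_rot: [-180.0, 0.4, -0.0]
contact_force: [-0.4, -1.1, -1.6]
gripper_width: 0.0398
gripper_force: 15.0
```

Run:
```python
from h import *
go(657,-160,35,0)
crop(Cam('side').im,(230,130,330,210),5,'pics/s5.png')
T=Cam('top')
print("blue",T.rect(T.blob((105,100,40),(130,255,255),(180,165,220,205)),.125))
```

```text
dp [ 3. -0. 33.] roll -0.001 | p [ 653.9 -160.5   67.8] yaw -0.0 w 0.0398 f 15.0 j6 87 F [-0.4 -1.1 -1.6]
blue (((606.30126953125, 152.19427490234375), (59.05219268798828, 58.997169494628906), 29.91857147216797), 2576.0838497625664, ((606.94287109375, 152.7884979248047), 31.54843521118164))
```

View pics/s5.png

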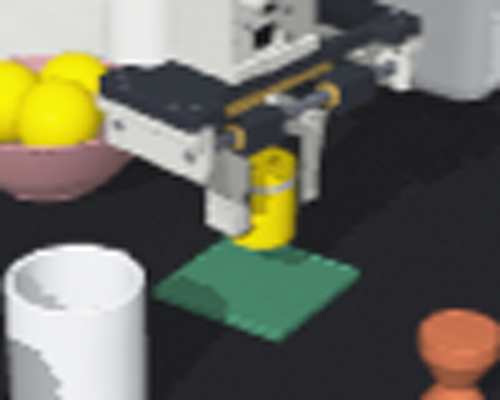

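The shaker hangs upright (270,205) above the tile (258,290), clear of the mug and the bowl.

Request:
{"fn": "send_rows", "kwargs": {
  "steps": [
    {"dp":[2,0,15],"roll":0,"jaw":30},
    {"dp":[2,0,25],"roll":0,"jaw":30},
    {"dp":[2,0,29],"roll":0,"jaw":30},
    {"dp":[2,0,29],"roll":0,"jaw":30},
    {"dp":[2,0,29],"roll":0,"jaw":30}
  ]
}}

```text
time_s: 12.75
tcp_pos: [0.6591, -0.1605, 0.0438]
eef_rot: [180.0, -0.0, 0.0]
contact_force: [0.4, 0.6, -1.2]
gripper_width: 0.0395
gripper_force: 15.0
```

```bash
python3 -c "
from h import *
go(657,-160,35,0)"
```

```text
dp [-2. -1.  9.] roll 0.000 | p [ 659.1 -160.5   43.8] yaw 0.0 w 0.0395 f 15.0 j6 87 F [ 0.4  0.6 -1.2]
```

Request:
{"fn": "send_rows", "kwargs": {
  "steps": [
    {"dp":[-2,0,5],"roll":0,"jaw":30},
    {"dp":[-2,0,8],"roll":0,"jaw":30},
    {"dp":[-2,0,8],"roll":0,"jaw":30},
    {"dp":[-2,0,9],"roll":0,"jaw":30}
  ]
}}

```text
time_s: 13.25
tcp_pos: [0.6568, -0.1605, 0.0352]
eef_rot: [180.0, -0.0, 0.0]
contact_force: [-5.0, 1.9, 13.1]
gripper_width: 0.0398
gripper_force: 15.0
```

```bash
python3 -c "
from h import *
go(657,-160,35,0)"
```

```text
dp [ 0. -0.  0.] roll 0.001 | p [ 656.8 -160.5   35.2] yaw 0.0 w 0.0398 f 15.0 j6 87 F [-5.   1.9 13.1]
```

Request:
{"fn": "send_rows", "kwargs": {
  "steps": [
    {"dp":[0,0,-1],"roll":0,"jaw":60},
    {"dp":[0,0,-1],"roll":0,"jaw":90},
    {"dp":[0,0,-1],"roll":0,"jaw":90},
    {"dp":[0,0,-1],"roll":0,"jaw":90}
  ]
}}

```text
time_s: 13.75
tcp_pos: [0.6568, -0.1605, 0.0351]
eef_rot: [180.0, 0.0, 0.0]
contact_force: [0.4, 0.1, 1.0]
gripper_width: 0.074
gripper_force: 0.0
```

Request:
{"fn": "send_rows", "kwargs": {
  "steps": [
    {"dp":[0,0,-30],"roll":0,"jaw":100},
    {"dp":[0,0,-80],"roll":0,"jaw":100},
    {"dp":[0,0,-130],"roll":0,"jaw":100},
    {"dp":[0,0,-150],"roll":0,"jaw":100}
  ]
}}

```text
time_s: 14.25
tcp_pos: [0.6582, -0.1607, 0.1892]
eef_rot: [180.0, -0.3, 0.0]
contact_force: [0.0, 0.3, -0.8]
gripper_width: 0.0876
gripper_force: 0.0
```

Request:
{"fn": "send_rows", "kwargs": {
  "steps": [
    {"dp":[-8,-50,0],"roll":0,"jaw":100},
    {"dp":[-17,-105,0],"roll":0,"jaw":100},
    {"dp":[-25,-160,0],"roll":0,"jaw":100},
    {"dp":[-34,-215,0],"roll":0,"jaw":100},
    {"dp":[-42,-265,0],"roll":0,"jaw":100}
  ]
}}

```text
time_s: 14.88
tcp_pos: [0.6143, 0.1064, 0.1854]
eef_rot: [-180.0, -0.0, 0.0]
contact_force: [1.1, 0.1, 0.5]
gripper_width: 0.0879
gripper_force: 0.0
```

Request:
{"fn": "send_rows", "kwargs": {
  "steps": [
    {"dp":[-8,-40,0],"roll":0,"jaw":100},
    {"dp":[-8,-48,0],"roll":0,"jaw":100},
    {"dp":[-8,-48,0],"roll":0,"jaw":100}
  ]
}}

```text
time_s: 15.25
tcp_pos: [0.6067, 0.1528, 0.1852]
eef_rot: [180.0, 0.0, 0.1]
contact_force: [-0.1, 0.2, -0.8]
gripper_width: 0.0877
gripper_force: 0.0
```

Run:
```python
from h import *
go(607,153,107,0)
T=Cam('top')
print("shaker",T.rect(T.blob((20,100,80),(35,255,255),(285,145,335,195)),.058)[0],"tile",T.rect(T.blob((50,60,30),(85,255,255),(285,145,335,195)),.008)[0])
print(T.rect(T.blob((0,0,90),(180,70,255),(130,205,180,258)),.014)[0])
```

```text
dp [ 0. -0. 78.] roll 0.001 | p [606.7 152.8 185.2] yaw 0.1 w 0.0877 f 0.0 j6 58 F [-0.1  0.2 -0.8]
shaker ((653.5472412109375, -157.341552734375), (42.912635803222656, 43.45436477661133), 89.10482788085938) tile ((657.5780029296875, -159.74859619140625), (99.87117767333984, 100.6944580078125), 10.072644233703613)
((477.0594177246094, 295.3131103515625), (116.41349029541016, 112.87519073486328), 89.73892974853516)
```

The shaker measures about 5 mm or less from the tile's middle. Next, the sugar pot.

Request:
{"fn": "send_rows", "kwargs": {
  "steps": [
    {"dp":[0,0,30],"roll":0,"jaw":100},
    {"dp":[0,0,65],"roll":0,"jaw":100},
    {"dp":[0,0,78],"roll":0,"jaw":100},
    {"dp":[0,0,78],"roll":0,"jaw":100}
  ]
}}

```text
time_s: 15.8
tcp_pos: [0.6067, 0.1514, 0.1068]
eef_rot: [179.9, 0.1, -0.0]
contact_force: [0.5, 1.2, 0.4]
gripper_width: 0.0875
gripper_force: 0.0
```

Request:
{"fn": "send_rows", "kwargs": {
  "steps": [
    {"dp":[0,0,0],"roll":0,"jaw":65},
    {"dp":[0,0,0],"roll":0,"jaw":55},
    {"dp":[0,0,0],"roll":0,"jaw":45},
    {"dp":[0,0,0],"roll":0,"jaw":45},
    {"dp":[0,0,0],"roll":0,"jaw":45}
  ],
  "newtons": 25
}}

```text
time_s: 16.42
tcp_pos: [0.607, 0.1526, 0.1078]
eef_rot: [-180.0, -0.0, 0.0]
contact_force: [-1.4, 0.3, 2.9]
gripper_width: 0.0556
gripper_force: 25.0
```

Run:
```python
from h import *
go(477,296,150,0)
crop(Cam('side').im,(165,150,265,250),5,'pics/s6.png')
```

```text
dp [-130. -143.  -42.] roll 0.000 | p [607.  152.6 107.8] yaw 0.0 w 0.0556 f 25.0 j6 58 F [-1.4  0.3  2.9]
```

View pics/s6.png

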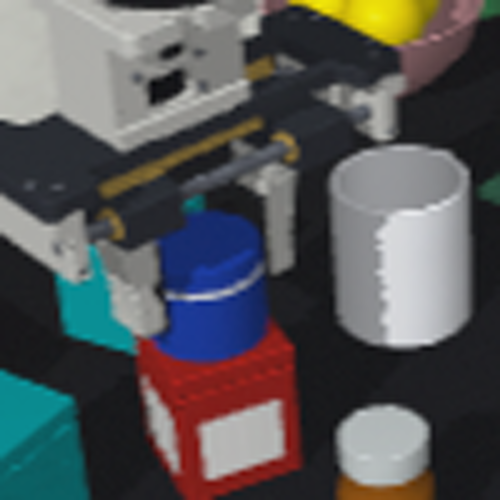

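The sugar pot (215,285) is gripped and the tin below it is undisturbed. Lifting and carrying to the saucer.

Request:
{"fn": "send_rows", "kwargs": {
  "steps": [
    {"dp":[0,0,-20],"roll":0,"jaw":45},
    {"dp":[0,0,-50],"roll":0,"jaw":45},
    {"dp":[0,0,-50],"roll":0,"jaw":45}
  ]
}}

```text
time_s: 16.85
tcp_pos: [0.6078, 0.1531, 0.1592]
eef_rot: [-179.9, -0.2, 0.0]
contact_force: [0.7, -1.2, -2.7]
gripper_width: 0.0554
gripper_force: 25.0
```

Request:
{"fn": "send_rows", "kwargs": {
  "steps": [
    {"dp":[-30,-33,0],"roll":0,"jaw":45},
    {"dp":[-65,-72,0],"roll":0,"jaw":45},
    {"dp":[-100,-110,0],"roll":0,"jaw":45},
    {"dp":[-130,-143,0],"roll":0,"jaw":45},
    {"dp":[-130,-143,0],"roll":0,"jaw":45}
  ]
}}

```text
time_s: 17.48
tcp_pos: [0.4744, 0.2971, 0.1562]
eef_rot: [180.0, 0.1, 0.2]
contact_force: [0.2, -0.1, -2.4]
gripper_width: 0.0552
gripper_force: 25.0
```

Request:
{"fn": "send_rows", "kwargs": {
  "steps": [
    {"dp":[0,0,40],"roll":0,"jaw":45},
    {"dp":[0,0,80],"roll":0,"jaw":45},
    {"dp":[0,0,95],"roll":0,"jaw":45},
    {"dp":[0,0,95],"roll":0,"jaw":45},
    {"dp":[0,0,95],"roll":0,"jaw":45}
  ]
}}

```text
time_s: 18.1
tcp_pos: [0.4776, 0.296, 0.0635]
eef_rot: [-179.9, -0.1, 0.0]
contact_force: [-0.2, 1.0, -1.3]
gripper_width: 0.0554
gripper_force: 25.0
```

Run:
```python
from h import *
go(477,296,39,0)
T=Cam('top')
c=T.blob((0,100,40),(8,255,255),(180,165,225,210));(m,a,_)=T.rect(c,.075);print("tin",m,a)
print([(tuple(map(int,p)),T.plane(p,.075)[:2].round(3).tolist()) for p in cv2.approxPolyDP(c,2,True)[:,0]])
crop(T.im,(130,120,280,240),5,'pics/t4.png')
```

```text
dp [-1.  0. 24.] roll 0.000 | p [477.6 296.   63.5] yaw 0.0 w 0.0554 f 25.0 j6 38 F [-0.2  1.  -1.3]
tin ((603.6522216796875, 152.32608032226562), (72.56346130371094, 69.508056640625), 74.93826293945312) 4017.1564643150195
[((193, 170), [0.645, 0.173]), ((189, 177), [0.625, 0.184]), ((187, 192), [0.583, 0.189]), ((209, 199), [0.563, 0.128]), ((209, 190), [0.589, 0.128]), ((214, 181), [0.614, 0.114]), ((212, 175), [0.631, 0.12])]
```

View pics/t4.png

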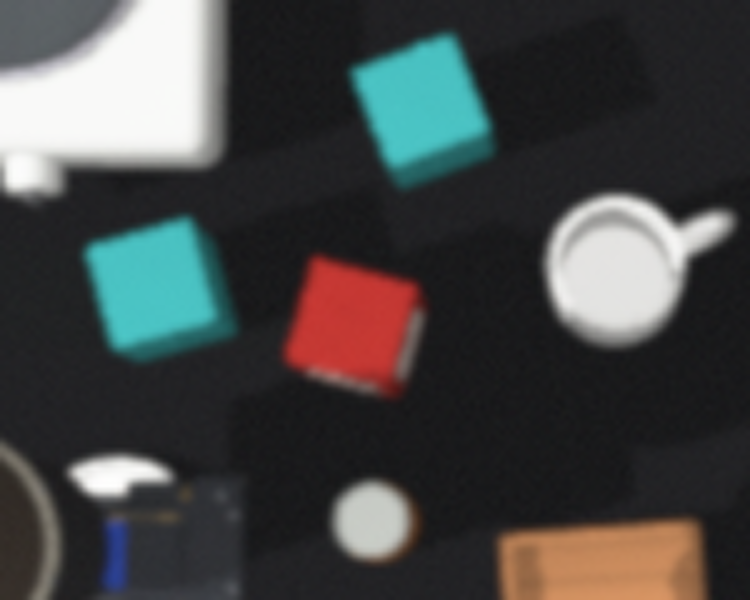

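The tin is alone at crop (354,321), turned about 17°. Turquoise boxes are at (155,287) and (425,107), the mug at (615,270) and the jar at (372,520). The clearances allow jaws at yaw -17. First I finish the sugar pot.

Request:
{"fn": "send_rows", "kwargs": {
  "steps": [
    {"dp":[0,0,12],"roll":0,"jaw":45},
    {"dp":[0,0,19],"roll":0,"jaw":45},
    {"dp":[0,0,22],"roll":0,"jaw":45},
    {"dp":[0,0,22],"roll":0,"jaw":45}
  ]
}}

```text
time_s: 18.65
tcp_pos: [0.4766, 0.2953, 0.0399]
eef_rot: [180.0, 0.0, 0.0]
contact_force: [-0.4, 0.6, -3.1]
gripper_width: 0.0558
gripper_force: 25.0
```

```bash
python3 -c "
from h import *
go(477,296,39,0)
T=Cam('top');print(T.plane((200.8,184.2),.075))"
```

```text
dp [ 0. -1.  1.] roll 0.000 | p [476.6 295.3  39.9] yaw 0.0 w 0.0558 f 25.0 j6 38 F [-0.4  0.6 -3.1]
[0.6049461  0.15081538 0.075     ]
```

Request:
{"fn": "send_rows", "kwargs": {
  "steps": [
    {"dp":[0,0,1.5],"roll":0,"jaw":45},
    {"dp":[0,0,1.5],"roll":0,"jaw":45},
    {"dp":[0,0,1],"roll":0,"jaw":80},
    {"dp":[0,0,1],"roll":0,"jaw":90},
    {"dp":[0,0,1],"roll":0,"jaw":90}
  ]
}}

```text
time_s: 19.32
tcp_pos: [0.4769, 0.2956, 0.0395]
eef_rot: [-180.0, -0.0, 0.0]
contact_force: [-0.3, -0.3, -0.8]
gripper_width: 0.077
gripper_force: 0.0
```

Request:
{"fn": "send_rows", "kwargs": {
  "steps": [
    {"dp":[0,0,0],"roll":0,"jaw":95},
    {"dp":[0,0,-25],"roll":0,"jaw":95},
    {"dp":[0,0,-80],"roll":0,"jaw":95},
    {"dp":[0,0,-110],"roll":0,"jaw":95},
    {"dp":[0,0,-110],"roll":0,"jaw":95}
  ]
}}

```text
time_s: 19.95
tcp_pos: [0.4779, 0.2967, 0.1522]
eef_rot: [-179.8, -0.2, 0.0]
contact_force: [-0.6, 0.5, -0.4]
gripper_width: 0.0832
gripper_force: 0.0
```

```bash
python3 -c "
from h import *
go(605,151,150,-17)"
```

```text
dp [127. 146.   2.] roll 0.297 | p [477.9 296.7 152.2] yaw 0.0 w 0.0832 f 0.0 j6 38 F [-0.6  0.5 -0.4]
```

Request:
{"fn": "send_rows", "kwargs": {
  "steps": [
    {"dp":[30,35,0],"roll":0.1,"jaw":97},
    {"dp":[65,75,0],"roll":0.2,"jaw":97},
    {"dp":[100,115,0],"roll":0.3,"jaw":97},
    {"dp":[127,146,0],"roll":0.3,"jaw":97},
    {"dp":[127,146,0],"roll":0.3,"jaw":97}
  ]
}}

```text
time_s: 20.58
tcp_pos: [0.6046, 0.147, 0.1476]
eef_rot: [179.9, 0.1, -17.4]
contact_force: [0.0, -0.5, -0.3]
gripper_width: 0.085
gripper_force: 0.0
```

Run:
```python
from h import *
go(605,151,50,-17)
T=Cam('top');S=Cam('side')
c=T.blob((105,100,40),(130,255,255),(125,205,180,258));print("sugar",T.rect(c,.056)[0])
im=np.vstack([cv2.resize(T.im[200:260,110:210],(500,300)),cv2.resize(S.im[255:325,150:250],(500,350))[:300]]);cv2.imwrite('pics/m5.png',im)
```

```text
dp [-1. -4. 98.] roll -0.007 | p [604.6 147.  147.6] yaw -17.4 w 0.0850 f 0.0 j6 41 F [ 0.  -0.5 -0.3]
sugar ((476.55126953125, 293.4544677734375), (53.63475799560547, 47.655418395996094), 89.72891235351562)
```

View pics/m5.png

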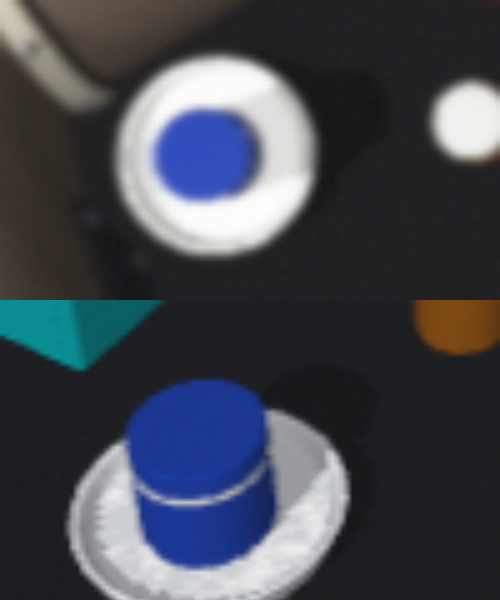

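The sugar pot stands upright in the saucer in both views (top 205,153; saucer centre 217,155, with parallax accounting for the offset). Now the tin.

Request:
{"fn": "send_rows", "kwargs": {
  "steps": [
    {"dp":[0,-4,30],"roll":0,"jaw":97},
    {"dp":[0,-4,50],"roll":0,"jaw":97},
    {"dp":[0,-4,75],"roll":0,"jaw":97},
    {"dp":[0,-4,97],"roll":0,"jaw":97},
    {"dp":[0,-4,97],"roll":0,"jaw":97}
  ]
}}

```text
time_s: 21.3
tcp_pos: [0.603, 0.1536, 0.0505]
eef_rot: [179.8, 0.2, -17.1]
contact_force: [0.1, 0.9, 0.9]
gripper_width: 0.0851
gripper_force: 0.0
```

Request:
{"fn": "send_rows", "kwargs": {
  "steps": [
    {"dp":[0,0,0],"roll":0,"jaw":70},
    {"dp":[0,0,0],"roll":0,"jaw":60},
    {"dp":[0,0,0],"roll":0,"jaw":50},
    {"dp":[0,0,0],"roll":0,"jaw":50},
    {"dp":[0,0,0],"roll":0,"jaw":50}
  ],
  "newtons": 25
}}

```text
time_s: 21.92
tcp_pos: [0.6053, 0.1535, 0.0532]
eef_rot: [-180.0, -0.0, -17.2]
contact_force: [-1.7, 1.0, 6.7]
gripper_width: 0.0602
gripper_force: 24.9
```

Run:
```python
from h import *
go(433,11,150,4)
```

```text
dp [-123.  187.  -97.] roll -0.369 | p [605.3 153.5  53.2] yaw -17.2 w 0.0602 f 24.9 j6 41 F [-1.7  1.   6.7]
```

Request:
{"fn": "send_rows", "kwargs": {
  "steps": [
    {"dp":[0,0,-20],"roll":0,"jaw":50},
    {"dp":[0,0,-60],"roll":0,"jaw":50},
    {"dp":[0,0,-100],"roll":0,"jaw":50},
    {"dp":[0,0,-110],"roll":0,"jaw":50},
    {"dp":[0,0,-110],"roll":0,"jaw":50}
  ]
}}

```text
time_s: 22.55
tcp_pos: [0.6048, 0.1533, 0.1624]
eef_rot: [-180.0, -0.0, -17.2]
contact_force: [0.0, 0.5, -2.7]
gripper_width: 0.0601
gripper_force: 24.9
```

Request:
{"fn": "send_rows", "kwargs": {
  "steps": [
    {"dp":[-25,40,0],"roll":-0.1,"jaw":50},
    {"dp":[-55,85,0],"roll":-0.2,"jaw":50},
    {"dp":[-85,130,0],"roll":-0.3,"jaw":50},
    {"dp":[-112,170,0],"roll":-0.37,"jaw":50},
    {"dp":[-123,187,0],"roll":-0.37,"jaw":50}
  ]
}}

```text
time_s: 23.18
tcp_pos: [0.4291, 0.0092, 0.1608]
eef_rot: [180.0, 0.2, 4.0]
contact_force: [1.1, 0.3, -2.3]
gripper_width: 0.0601
gripper_force: 24.9
```

Run:
```python
from h import *
go(433,11,58,4)
```

```text
dp [  4.  -2. 103.] roll -0.000 | p [429.1   9.2 160.8] yaw 4.0 w 0.0601 f 24.9 j6 66 F [ 1.1  0.3 -2.3]
```

Request:
{"fn": "send_rows", "kwargs": {
  "steps": [
    {"dp":[2,-1,30],"roll":0,"jaw":50},
    {"dp":[2,-1,65],"roll":0,"jaw":50},
    {"dp":[2,-1,80],"roll":0,"jaw":50},
    {"dp":[2,-1,80],"roll":0,"jaw":50},
    {"dp":[2,-1,80],"roll":0,"jaw":50}
  ]
}}

```text
time_s: 23.8
tcp_pos: [0.4345, 0.0123, 0.0824]
eef_rot: [180.0, 0.0, 4.0]
contact_force: [-0.1, -0.3, -1.8]
gripper_width: 0.06
gripper_force: 24.9
```

Run:
```python
from h import *
go(433,11,58,4)
crop(Cam('side').im,(240,160,360,270),5,'pics/s7.png')
```

```text
dp [-2.  1. 24.] roll 0.000 | p [434.5  12.3  82.4] yaw 4.0 w 0.0600 f 24.9 j6 66 F [-0.1 -0.3 -1.8]
```

View pics/s7.png

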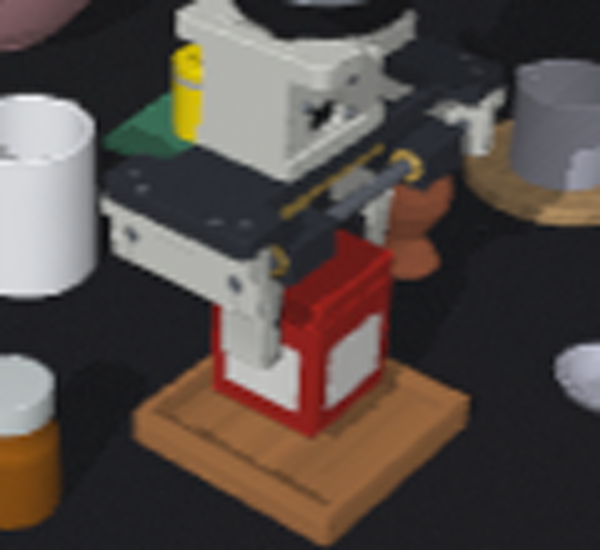

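The tin (305,345) hangs upright over the tray (300,440), square to it. Lowering.

Request:
{"fn": "send_rows", "kwargs": {
  "steps": [
    {"dp":[-1,1,12],"roll":0,"jaw":50},
    {"dp":[-1,1,20],"roll":0,"jaw":50},
    {"dp":[-1,1,23],"roll":0,"jaw":50},
    {"dp":[-1,1,24.5],"roll":0,"jaw":50},
    {"dp":[-1,1,24.5],"roll":0,"jaw":50}
  ]
}}

```text
time_s: 24.48
tcp_pos: [0.433, 0.0109, 0.0581]
eef_rot: [180.0, 0.0, 4.0]
contact_force: [-2.7, 0.1, 4.7]
gripper_width: 0.0599
gripper_force: 24.9
```

```bash
python3 -c "
from h import *
go(433,11,58,4)"
```

```text
dp [ 0. -0.  0.] roll 0.001 | p [433.   10.9  58.1] yaw 4.0 w 0.0599 f 24.9 j6 66 F [-2.7  0.1  4.7]
```

Request:
{"fn": "send_rows", "kwargs": {
  "steps": [
    {"dp":[0,0,0],"roll":0,"jaw":80},
    {"dp":[0,0,0],"roll":0,"jaw":95},
    {"dp":[0,0,0],"roll":0,"jaw":97},
    {"dp":[0,0,0],"roll":0,"jaw":97}
  ]
}}

```text
time_s: 24.98
tcp_pos: [0.4333, 0.0111, 0.0578]
eef_rot: [-180.0, -0.0, 4.0]
contact_force: [-0.2, -0.5, 0.4]
gripper_width: 0.0846
gripper_force: 0.0
```

Request:
{"fn": "send_rows", "kwargs": {
  "steps": [
    {"dp":[0,0,-25],"roll":0,"jaw":97},
    {"dp":[0,0,-80],"roll":0,"jaw":97},
    {"dp":[0,0,-135],"roll":0,"jaw":97},
    {"dp":[0,0,-190],"roll":0,"jaw":97},
    {"dp":[0,0,-190],"roll":0,"jaw":97}
  ]
}}

```text
time_s: 25.6
tcp_pos: [0.4354, 0.0118, 0.2523]
eef_rot: [-179.9, -0.5, 4.1]
contact_force: [-0.6, 0.4, -1.5]
gripper_width: 0.085
gripper_force: 0.0
```

Request:
{"fn": "send_rows", "kwargs": {
  "steps": [
    {"dp":[0,50,0],"roll":0,"jaw":97},
    {"dp":[0,105,0],"roll":0,"jaw":97},
    {"dp":[0,155,0],"roll":0,"jaw":97},
    {"dp":[0,190,0],"roll":0,"jaw":97},
    {"dp":[0,190,0],"roll":0,"jaw":97}
  ]
}}

```text
time_s: 26.22
tcp_pos: [0.446, -0.1803, 0.2467]
eef_rot: [-180.0, 0.1, 3.8]
contact_force: [0.3, 0.4, -0.3]
gripper_width: 0.0849
gripper_force: 0.0
```

Run:
```python
from h import *
T=Cam('top');S=Cam('side')
print("tin",T.rect(T.blob((0,150,60),(5,255,255),(222,215,285,280)),.08)[0],"shaker",T.rect(T.blob((20,100,80),(35,255,255),(285,145,335,195)),.058)[0])
print("mug",T.rect(T.blob((0,0,110),(180,70,255),(235,155,270,195)),.085)[0],"jar",T.rect(T.blob((0,0,110),(180,70,255),(190,212,216,236)),.070)[0])
im=np.vstack([cv2.resize(T.im[140:275,130:380],(520,281)),cv2.resize(S.im[165:325,150:400],(520,318))]);cv2.imwrite('pics/end.png',im)
```

```text
Traceback (most recent call last):
  File "h.py", line 13, in blob
    return max(cs,key=cv2.contourArea)
ValueError: max() iterable argument is empty
```

The picture allowance is used up, so the final check is numeric.

Run:
```python
from h import *
T=Cam('top');S=Cam('side')
def q(n,cam,lo,hi,b,z):
    try: print(n,np.array(cam.rect(cam.blob(lo,hi,b),z)[0][:2]).round(0).tolist())
    except Exception as e: print(n,e)
q("tin",T,(0,165,40),(8,255,255),(222,215,285,280),.08)
q("shaker",T,(20,100,80),(35,255,255),(285,145,335,195),.058)
q("sugar",T,(105,100,40),(130,255,255),(125,205,180,258),.056)
q("mug",T,(0,0,110),(180,70,255),(235,155,270,195),.085)
q("jar",T,(0,0,110),(180,70,255),(190,212,216,236),.07)
c=S.blob((0,165,40),(8,255,255),(255,170,345,270));print("tin side bbox",cv2.boundingRect(c))
R=np.array([[np.cos(.07),-np.sin(.07)],[np.sin(.07),np.cos(.07)]])
P=[S.proj([*(R@[a,b]+[.433,.011]),z]) for a in(-.03,.03) for b in(-.03,.03) for z in(.005,.08)];P=np.array(P);print("expected",P.min(0).round(),P.max(0).round())
```

```text
tin max() iterable argument is empty
shaker [[654.0, -157.0], [43.0, 43.0]]
sugar [[477.0, 293.0], [54.0, 48.0]]
mug [[633.0, 5.0], [79.0, 84.0]]
jar [[496.0, 146.0], [35.0, 43.0]]
tin side bbox (283, 210, 36, 46)
expected [283. 210.] [320. 257.]
```

In the side view the tin's outline matches the expected pose in the middle of the tray to within a pixel, and the others are in place. In the top view the arm hides it.

```bash
python3 -c "
from plant import r
print(r.close_job())"
```

```text
the job is handed in; nothing more can be done
None
```

The job is handed in: by camera measurement the coffee pot is on the trivet, the shaker on the tile, the sugar pot in the saucer and the tin in the tray, all upright and within about 5 mm of centre, with the mug and jar left in place; the hand-in gave no verdict.

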